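Slacken the left-hand wing nut on a pipe-fitting mandrel

ROBOT

A 6-joint arm with a two-finger parallel gripper is mounted at the origin on the work surface. World frame = base frame: x ahead of the robot, y to its left, z up, the work surface at z = 0. Lengths are in mm, angles in degrees, forces in N, time in s.
With the tool pointing down it reaches from about 200 to 875 mm from the base axis. Payload 3.4 kg.
Tool frame: the origin (TCP) lies on the centre line of the jaws, within the pads' length; the fingertips stand env.tip_extent ahead of it and the grasp point (between the pads) lies 11 mm behind it (env.tip_extent is the distance from the TCP to the fingertips, in mm); z points along the fingers, y is the line along which they close (so a half turn about z gives the same grasp; the last joint's range is limited). The gripper opens to 94 mm and grips with 3 to 60 N. Pads are 16 mm wide; open, the fingers measure 119 mm over their backs; the gripper's body (75 mm by 177 mm) begins 78 mm behind the grasp point.
Start: joints at [-76.089, 15.808, 86.224, -0, 77.962, -6.933], TCP at [204.603, -537.406, 185.093] pointing down, gripper open.
Joint ranges: [-165.64, 165.64], [-43.16, 119.46], [12.63, 154.43], [-67.54, 247.53], [6.08, 155.33], [-154.97, 154.97]. Speed limits (degrees/s): [147.25, 147.25, 180, 180, 180, 180].

INTERFACE

Orientations are given as [roll, pitch, yaw] about the fixed x, y, z axes, in that order (R = Rz(yaw) Ry(pitch) Rx(roll)).
In Python, from bench import env, vision gives the robot as it stands. The module is installed in compiled form; this text tells all that it offers.
- The arm moves only by the shell command python3 -m handwheel 'ROWS' [FORCE]. ROWS is JSON, a list that holds one entry, the list of rows, each a list of 7 numbers: the shift along the world's x, y, z in cm, then the turn, a rotation vector about the world's x, y, z in degrees, then the opening in per cent of the stroke, from 0 (shut) to 100 (fully open). In form: [[[x, y, z, wx, wy, wz, hand], ...]]. A call has 1 to 8 rows; each row is the pose to reach, as a shift and turn from the pose commanded when the call began; what a row does not reach only later rows make up. A row lasts 1/8 s, in which the tool goes at most 62.5 mm and 10.7 degrees, less where a joint would pass 70% of its speed; a pose out of reach is approached as far as the arm can. A call with a gripper value outside its range is refused whole. The fingers move at their own pace and stop on an object; FORCE is the grip in N (left out, the last holds). Time passes only in rows, so rows that repeat a pose let the fingers close. It gives the time, the measured TCP pose, the force, the opening and the grip force at its end, in the units of the state.
- env.state(): the state, without advancing time (a new reading comes with each control period).
- vision.camera(name): name is "scene" or "top" or "wrist"; returns the picture (400x640x3 uint8, red, green, blue); there is no depth.
- vision.get_calibration(name): a dict with "fx", "fy", "cx", "cy" (pixels), "dist_coeffs" ([k1, k2, p1, p2, k3] as OpenCV has them; the pictures are not rectified), "origin" and "attitude" of the camera in the world. Camera axes: x right, y up, looking along -z (the intrinsics and any distortion apply to the point x, -y, -z); pixel columns grow to the right and rows downward; lengths in mm; the calibration is good to about 2 mm. A picture is of the moment at which its call begins: read the wrist's pose just before it. get_calibration takes no time and is no camera call; for the wrist camera it gives the pose at the moment of the call.
- env.hand_in(): hands the job in; it is judged then, once.
The state is a dict: "time_s": time; "joint_positions": joint angles; "joint_velocities": joint speeds; "joint_efforts": joint torques, N m; "position": TCP position; "orientation": TCP orientation; "contact_force": force on the tool from outside, world axes, zero at the start; "moment": the same for the moment, N m; "opening": finger opening in mm; "finger_force": force on a finger pad.
Only numpy, scipy, OpenCV 4.12 (cv2) and the standard library are available. Lean on these libraries where they do the work, as an engineer would, in place of code of your own. Each camera call takes 0.05 s, during which the arm holds its last target. There are 200 camera calls.

TASK

Slacken the red wing nut, which has a left-hand thread, until its wings line up with the yellow line painted on its own base plate, then let go of it. Do not tighten it further on the way. Leave the black wing nut as it is and do not move the steel plug gauge.

Things in the scene. Friction and masses are not known exactly. Their poses are not given: they have to be found in the camera images.
- red_nut (a joint): Turn of the red wing nut, rad. Left-hand thread: CLOCKWISE seen from above loosens it and the value grows; anticlockwise tightens it. 0: jammed tight (stop). It starts nipped up at 0.35 to 0.7; at 1.60 the wings lie along the yellow line, so it needs 50 to 72 degrees clockwise; stop at 2.6. Friction 0.12 N m, stays where left, does not rise noticeably.
- red_nut_grip (a point): Grip point on the red nut's vertical axis, 87 mm above the bench. Wings: one upright bar 64 mm along x (turns with the nut), 14 along y, 61 to 101 mm above the bench. Below: 30 mm hub, washer (46 mm, top at 55), white pipe fitting (82 mm foot), blue base plate 170 x 100 x 12 fixed to the bench; the yellow line runs along the plate's long middle, seen either side of the fitting.
- black_nut_tip (a point): Point on the end of one wing of the black wing nut, 87 mm above the bench; that nut's vertical axis is 32 mm back along this point's -x axis. This nut and its mandrel are a bystander of the same shape and size as the red one, with its own yellow line.
- plug_gauge: Steel plug gauge standing loose on the bench beyond the mandrels, a bystander: 48 mm diameter foot 30 mm tall with a 24 mm stem, 90 mm tall in all; origin at the centre of its underside, z up.
There are look-alikes about, which are no part of the job. What is shaped like the part that bears red_nut but green or turquoise is not meant.

How it is judged:
By the outcome, as a careful person would: the job done as asked, in the order asked, and still so for the second after the job is handed in, with the robot touching nothing.
It also fails if it takes over 32 s, if anything falls off the work surface, if the arm or the gripper's body presses on something with over 40 N, if the wrist force passes 120 N, or if a joint passes its speed limit or range.

## Working session

There is one attempt and no reset: what is moved stays moved. The work goes in short steps, Python scripts to look and compute and a shell command to move; the robot and the scene stay as the last step left them, time stands still between calls to the robot, and variables do not carry over. Pictures are saved under pics/ and viewed, at most 10 in all, crops included, and the job is handed in when it is done.

```bash
mkdir -p pics
cat > h.py <<'E'
import numpy as np, cv2
from bench import env, vision
def rot(a):
    from scipy.spatial.transform import Rotation as R
    a=np.array(a,float)
    return a if a.shape==(3,3) else (R.from_euler('xyz',a,degrees=True).as_matrix() if a.size==3 else None)
def ray(c,px):
    K=np.array([[c['fx'],0,c['cx']],[0,c['fy'],c['cy']],[0,0,1]])
    p=cv2.undistortPoints(np.array(px,float).reshape(-1,1,2),K,np.array(c['dist_coeffs'],float)).reshape(-1,2)
    d=np.c_[p[:,0],-p[:,1],-np.ones(len(p))]
    return np.array(c['origin'],float),d@rot(c['attitude']).T
def onplane(c,px,z):
    o,d=ray(c,px); return o+d*((z-o[2])/d[:,2])[:,None]
def snap(name,f):
    c=vision.get_calibration(name); im=vision.camera(name); cv2.imwrite('pics/'+f,im[:,:,::-1]); return c,im
E
python3 - <<'E'
from h import *
for n in('top','scene'):
    c,im=snap(n,n+'1.png'); print(n,c)
print(env.state(),env.tip_extent)
E
```

```text
top {'fx': 479.17366572934833, 'fy': 479.17366572934833, 'cx': 329.41505542655443, 'cy': 194.44686440931216, 'dist_coeffs': array([-0.00653364,  0.        ,  0.        ,  0.        ,  0.        ]), 'origin': array([ 340.39439106,   23.13822214, 1169.75354825]), 'attitude': array([  9.726483  ,   0.99917668, -89.73000056])}
scene {'fx': 479.921379589696, 'fy': 479.921379589696, 'cx': 314.1877413077643, 'cy': 197.53852464122158, 'dist_coeffs': array([-0.0468084,  0.       ,  0.       ,  0.       ,  0.       ]), 'origin': array([1338.54962608,  633.55279753,  789.21703159]), 'attitude': array([ 54.52212069,  -0.38747677, 127.30689953])}
{'time_s': 0.1, 'joint_positions': array([-7.60885478e+01,  1.58437955e+01,  8.62855674e+01, -1.99235427e-03,
        7.79633769e+01, -6.92989089e+00]), 'joint_velocities': array([-0.04713053, -0.09665985, -0.13001015, -0.09177161, -0.04443792,
        0.05345714]), 'joint_efforts': array([ 2.66803268e-03, -4.05454695e+01, -2.37778920e+01,  7.04764109e-02,
        2.98776082e-02, -3.63354889e-05]), 'position': array([ 204.4541926 , -536.85256748,  184.30998857]), 'orientation': array([-1.79907703e+02, -9.25585393e-03,  2.08417527e+01]), 'contact_force': array([ 0.17125242,  0.57921478, -0.72460748]), 'moment': array([-0.04392153,  0.00314702, -0.02239941]), 'finger_force': 0.0, 'opening': 94.08207724368545} 8.0
```

View pics/top1.png

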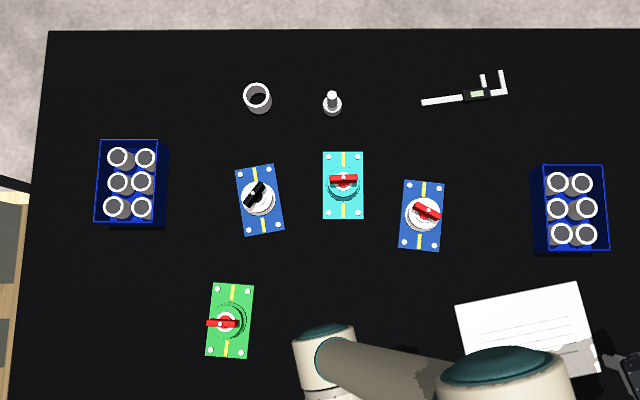

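View pics/scene1.png

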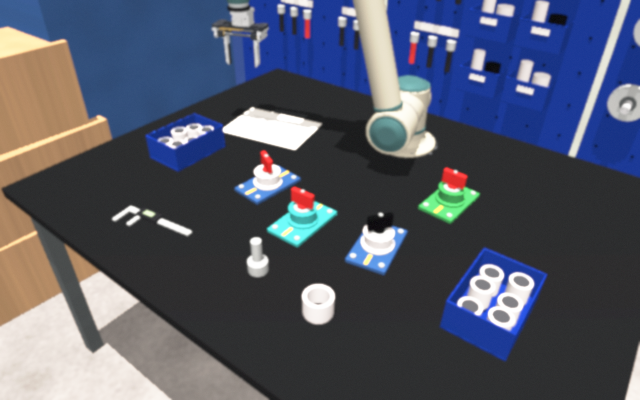

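Candidates in the top view are red on turquoise (343,181), red on green (223,323), black on blue (255,194), and red on blue with a white fitting (427,211). By the description I choose (427,211). Next I'll measure it and check a close crop.

```bash
cat >> h.py <<'E'
def red(im):
    h=cv2.cvtColor(im,cv2.COLOR_RGB2HSV); return (((h[...,0]<8)|(h[...,0]>172))&(h[...,1]>150)&(h[...,2]>70)).astype(np.uint8)
def yel(im):
    h=cv2.cvtColor(im,cv2.COLOR_RGB2HSV); return ((h[...,0]>20)&(h[...,0]<35)&(h[...,1]>110)&(h[...,2]>90)).astype(np.uint8)
def blobs(m,mn=15):
    n,l,s,c=cv2.connectedComponentsWithStats(m); return [(l==i,s[i,4],c[i]) for i in range(1,n) if s[i,4]>=mn]
def axis(P):
    m=P.mean(0); w,v=np.linalg.eigh(np.cov((P-m)[:,:2].T)); return m,np.degrees(np.arctan2(v[1,1],v[0,1]))%180,2*np.sqrt(3*w)
E
python3 - <<'E'
from h import *
c=vision.get_calibration('top'); im=cv2.imread('pics/top1.png')[:,:,::-1].copy()
def rep(m,z,mn):
    for b,a,ce in blobs(m,mn):
        ys,xs=np.nonzero(b); P=onplane(c,np.c_[xs,ys],z); print(z,a,ce.round(1),[np.round(q,1) for q in axis(P)])
rep(red(im),95,40); rep(yel(im),12,8)
h=cv2.cvtColor(im,cv2.COLOR_RGB2HSV)
b=((h[...,0]>100)&(h[...,0]<118)&(h[...,1]>120)&(h[...,2]>100)).astype(np.uint8)
for m,a,ce in blobs(b,300):
    ys,xs=np.nonzero(m); P=onplane(c,np.c_[xs,ys],12)[:,:2]; print('blue',ce.round(),cv2.minAreaRect(P.astype(np.float32)))
cv2.imwrite('pics/crop1.png',cv2.resize(im[170:260,380:470,::-1],(540,540),interpolation=cv2.INTER_CUBIC))
# plug gauge foot top
print('gauge',onplane(c,[[332,105]],30),'black',onplane(c,[[255,194]],95))
E
```

```text
95 236 [342.7 179.5] [array([559.3,  12.4,  95. ]), np.float64(92.4), array([23.9, 59.7])]
95 257 [425.9 211.7] [array([ 485.5, -175. ,   95. ]), np.float64(63.4), array([24. , 61.3])]
95 246 [222.  321.9] [array([241.4, 276.3,  95. ]), np.float64(89.8), array([20.3, 66. ])]
12 26 [342.5 159. ] [array([628.1,  12.2,  12. ]), np.float64(0.0), array([ 4.4, 33.7])]
12 48 [254.8 173.8] [array([590.4, 229.5,  12. ]), np.float64(11.2), array([ 8.6, 37.2])]
12 47 [423.5 189.1] [array([ 552.4, -186. ,   12. ]), np.float64(173.2), array([ 7.8, 36.1])]
12 30 [342.5 209.5] [array([501.5,  12.1,  12. ]), np.float64(178.6), array([ 4.7, 37.2])]
12 48 [263.  224.8] [array([463.5, 205.5,  12. ]), np.float64(11.2), array([ 8.1, 37.3])]
12 51 [418.9 240.8] [array([ 426. , -171.6,   12. ]), np.float64(172.9), array([ 8.6, 36.7])]
12 53 [232. 292.] [array([303. , 274.9,  12. ]), np.float64(175.3), array([ 8.5, 35.8])]
12 57 [225.9 347.7] [array([175.2, 284.3,  12. ]), np.float64(176.0), array([ 8.4, 36.3])]
blue [124. 186.] ((574.57568359375, 552.0172119140625), (148.55235290527344, 210.74566650390625), 89.99813842773438)
blue [260. 201.] ((526.6721801757812, 217.12884521484375), (168.75575256347656, 98.87859344482422), 10.707021713256836)
blue [573. 216.] ((510.47467041015625, -552.35205078125), (210.80169677734375, 150.06663513183594), 0.014416011981666088)
blue [416. 222.] ((488.8817138671875, -178.3701629638672), (99.41708374023438, 169.09507751464844), 83.4820327758789)
blue [435. 193.] ((532.7107543945312, -210.97454833984375), (44.70522689819336, 74.26121520996094), 83.5721206665039)
gauge [[762.01293687  38.55608861  30.        ]] black [[525.29657092 212.67053677  95.        ]]
```

View pics/crop1.png

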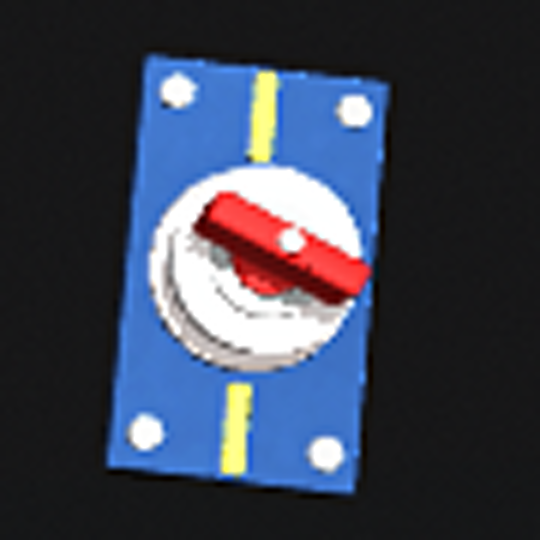

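The crop confirms it: a red bar on a white fitting on a blue plate, with the yellow line at crop (263,115) and (235,430). The axis is about (489,-178), the wings lie at 63° and the line at -6.5°, so the nut needs about 70° clockwise. I'm moving above it now, with yaw at 63°.

```bash
python3 -m handwheel '[[[3.5,4.5,0,0,0,5,100],[7.1,9,0,0,0,11,90],[10.7,13.5,0,0,0,17,80],[14.3,18,0,0,0,23,70],[17.9,22.5,0,0,0,29,60],[21.5,27,0,0,0,35,60],[25,31.5,0,0,0,40,60],[28.5,35.9,0,0,0,42.5,60]]]'
python3 -m handwheel '[[[0,0,0,0,0,0,60]]]'
python3 - <<'E'
from h import *
c,im=snap('wrist','w1.png'); print(c, env.state()['position'],env.state()['orientation'])
for f,z,mn in((red,101,100),(yel,12,30)):
    for b,a,ce in blobs(f(im),mn):
        ys,xs=np.nonzero(b); P=onplane(c,np.c_[xs,ys],z); print(z,a,ce.round(1),[np.round(q,1) for q in axis(P)])
E
```

```text
time_s: 1.1
position: [490.3, -176.7, 184.9]
orientation: [-180.0, 0.0, 63.5]
contact_force: [-0.2, -0.7, 0.2]
opening: 56.3
finger_force: 0.0
time_s: 1.23
position: [491.1, -175.2, 184.6]
orientation: [-180.0, -0.1, 63.7]
contact_force: [-0.7, -0.8, 0.4]
opening: 56.9
finger_force: 0.0
{'fx': 324.5852336168765, 'fy': 324.5852336168765, 'cx': 320.59626892248326, 'cy': 202.2213937491394, 'dist_coeffs': array([-0.02892926,  0.        ,  0.        ,  0.        ,  0.        ]), 'origin': array([ 521.73394542, -114.09652673,  384.48116447]), 'attitude': array([-13.71051451,   0.06021689, -26.3074578 ])} [ 489.9098224  -177.02447307  184.59841156] [-1.79941200e+02  2.68759192e-02  6.35452140e+01]
101 1088 [319.7 203.3] [array([ 489.5, -176.7,  101. ]), np.float64(62.1), array([17.8, 64.5])]
12 210 [249.3  25.3] [array([498.7,   9.7,  12. ]), np.float64(0.1), array([ 6.3, 34.4])]
12 138 [371.3 170.5] [array([ 550.3, -187.6,   12. ]), np.float64(173.9), array([ 5.5, 35. ])]
12 178 [269.1 206.7] [array([ 423.9, -173.3,   12. ]), np.float64(173.6), array([ 7.3, 35.3])]
12 36 [455.5 337.6] [array([ 559.9, -440.9,   12. ]), np.float64(66.8), array([ 5.1, 15. ])]
```

View pics/w1.png

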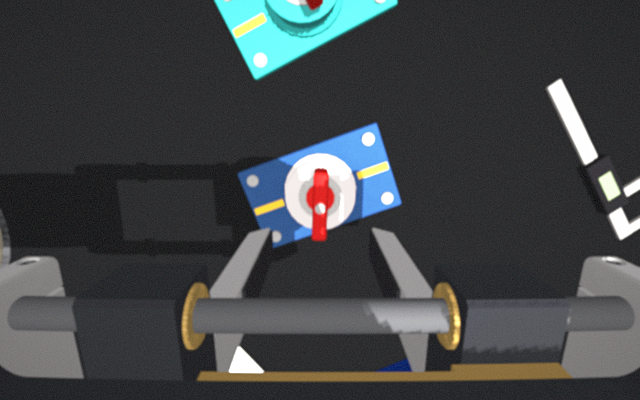

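The wrist view shows the red bar upright at (320,205), centred between the fingers, with the yellow line at (269,207) and (371,170). The wings are at about 63° and the line at -6.4°. I'm descending with a 3° clockwise bias so that closing can't tighten the nut, then gripping.

```bash
python3 -m handwheel '[[[-0.1,0,-3,0,0,-3,60],[-0.1,0,-6,0,0,-3,60],[-0.1,0,-8.5,0,0,-3,60],[-0.1,0,-10.9,0,0,-3,60],[-0.1,0,-10.9,0,0,-3,60]]]' 30
python3 -m handwheel '[[[0,0,0,0,0,0,5],[0,0,0,0,0,0,5],[0,0,0,0,0,0,5],[0,0,0,0,0,0,5]]]' 30
```

```text
time_s: 1.9
position: [486.0, -179.0, 74.4]
orientation: [-179.7, 0.0, 60.2]
contact_force: [0.3, -0.6, 0.8]
opening: 56.7
finger_force: 0.0
time_s: 2.4
position: [488.9, -178.5, 76.6]
orientation: [179.9, 0.0, 60.4]
contact_force: [-0.4, 0.6, -0.5]
opening: 19.7
finger_force: 0.0
```

```bash
python3 -m handwheel '[[[0,0,0,0,0,0,5],[0,0,0,0,0,0,5],[0,0,0,0,0,0,5]]]' 30
```

```text
time_s: 2.78
position: [488.8, -178.4, 76.3]
orientation: [180.0, -0.0, 60.4]
contact_force: [-0.4, -0.1, 1.8]
opening: 13.1
finger_force: 30.0
```

Gripped at 13.1 mm and 30 N. I'm turning 64° clockwise first.

```bash
python3 -m handwheel '[[[0,0,0,0,0,-8,5],[0,0,0,0,0,-17,5],[0,0,0,0,0,-26,5],[0,0,0,0,0,-35,5],[0,0,0,0,0,-44,5],[0,0,0,0,0,-53,5],[0,0,0,0,0,-60,5],[0,0,0,0,0,-64,5]]]'
python3 -m handwheel '[[[0,0,0,0,0,0,5],[0,0,0,0,0,0,5]]]'
python3 - <<'E'
from h import *
print(env.state()['moment'])
for n in('wrist','top'):
    c,im=snap(n,n+'2.png')
    for f,z,mn in((red,95,60),(yel,12,20)):
        for b,a,ce in blobs(f(im),mn):
            ys,xs=np.nonzero(b); P=onplane(c,np.c_[xs,ys],z); print(n,z,a,ce.round(1),[np.round(q,1) for q in axis(P)])
E
```

```text
time_s: 3.78
position: [489.4, -179.6, 76.4]
orientation: [179.9, -0.1, -3.8]
contact_force: [1.0, -1.9, 0.8]
opening: 12.8
finger_force: 30.0
time_s: 4.03
position: [489.4, -179.5, 76.4]
orientation: [179.9, -0.1, -3.6]
contact_force: [0.2, -2.6, 0.5]
opening: 13.1
finger_force: 30.0
[-0.69927795 -0.19726799  0.08185203]
wrist 95 2168 [ 32.6 134.6] [array([562.5, -22.7,  95. ]), np.float64(90.4), array([18.9, 36.7])]
wrist 95 2537 [320.8 236.9] [array([ 492. , -179.8,   95. ]), np.float64(177.5), array([16.4, 68.8])]
wrist 12 487 [61.1 48.3] [array([627.3,  11.2,  12. ]), np.float64(0.2), array([ 7.7, 35.9])]
wrist 12 401 [324.5 130.6] [array([ 551.7, -186.8,   12. ]), np.float64(173.8), array([ 7.2, 34.7])]
wrist 12 360 [ 97.  209.1] [array([499.3,  10.5,  12. ]), np.float64(180.0), array([ 7.8, 35.7])]
wrist 12 77 [284.6 312.9] [array([ 391.2, -140.6,   12. ]), np.float64(172.9), array([ 3.4, 28. ])]
wrist 12 22 [356.4 307.5] [array([ 392.6, -206.5,   12. ]), np.float64(7.5), array([3.4, 8.4])]
wrist 12 21 [356.8 317.4] [array([ 382.4, -206.5,   12. ]), np.float64(177.2), array([3.3, 8.2])]
top 95 137 [342.7 177.4] [array([564.3,  12.5,  95. ]), np.float64(92.6), array([13.6, 65.4])]
top 95 228 [221.3 322.1] [array([241.1, 277.8,  95. ]), np.float64(90.1), array([21.1, 62.8])]
top 12 30 [342.6 158.5] [array([629.3,  12. ,  12. ]), np.float64(0.1), array([ 5.3, 37.7])]
top 12 47 [254.8 173.9] [array([590.1, 229.4,  12. ]), np.float64(10.4), array([ 8.3, 36.8])]
top 12 45 [343. 210.] [array([500.4,  11. ,  12. ]), np.float64(180.0), array([ 7. , 37.2])]
top 12 47 [263.  224.8] [array([463.6, 205.4,  12. ]), np.float64(10.3), array([ 8. , 35.5])]
top 12 52 [232.  291.9] [array([303.1, 274.8,  12. ]), np.float64(175.7), array([ 8.4, 36. ])]
```

View pics/wrist2.png

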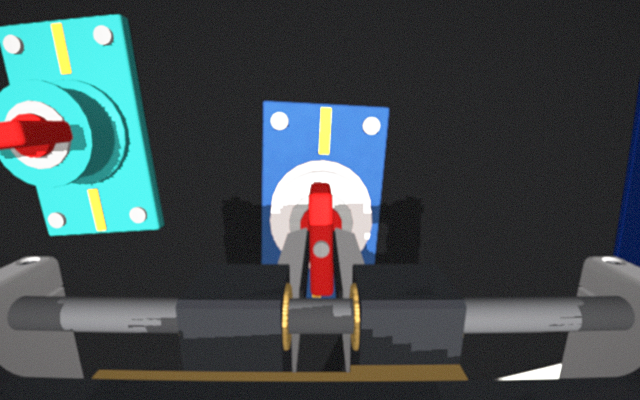

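The wrist view shows the wings at (320,240) gripped, nearly parallel to the line at (324,130). They are at about -3.6° and the line is at -6.4°, so I'm turning 2.8° more, opening and rising.

```bash
python3 -m handwheel '[[[0,0,0,0,0,-1.5,5],[0,0,0,0,0,-2.8,5],[0,0,0,0,0,-2.8,5],[0,0,0,0,0,-2.8,5]]]'
python3 -m handwheel '[[[0,0,0,0,0,0,60],[0,0,0,0,0,0,60],[0,0,0,0,0,0,60],[0,0,0,0,0,0,60],[0,0,3,0,0,0,60],[0,0,7,0,0,0,60],[0,0,11,0,0,0,60],[0,0,11,0,0,0,60]]]'
python3 - <<'E'
from h import *
c,im=snap('wrist','wrist3.png')
for f,z,mn in((red,101,60),(yel,12,20)):
    for b,a,ce in blobs(f(im),mn):
        ys,xs=np.nonzero(b); P=onplane(c,np.c_[xs,ys],z); print(z,a,ce.round(1),[np.round(q,1) for q in axis(P)])
cv2.imwrite('pics/crop3.png',cv2.resize(im[100:300,220:420,::-1],(600,600),interpolation=cv2.INTER_CUBIC))
E
```

```text
time_s: 4.62
position: [489.4, -179.5, 76.4]
orientation: [179.9, -0.1, -6.5]
contact_force: [2.3, -5.7, 0.4]
opening: 13.6
finger_force: 30.0
time_s: 5.62
position: [490.6, -179.2, 189.3]
orientation: [179.9, -0.4, -6.5]
contact_force: [0.6, -0.5, -0.4]
opening: 55.7
finger_force: 0.0
101 1451 [110.1 145.1] [array([5.62e+02, 2.00e-01, 1.01e+02]), np.float64(90.3), array([17.7, 79.8])]
101 1007 [320.7 199.2] [array([ 491.9, -179.9,  101. ]), np.float64(174.9), array([17.6, 61.6])]
12 200 [136.2  83. ] [array([626.6,  10.9,  12. ]), np.float64(0.1), array([ 6.9, 35.3])]
12 185 [320.5 130.9] [array([ 551. , -186.7,   12. ]), np.float64(173.4), array([ 6.7, 34.5])]
12 168 [161.6 194.6] [array([498.9,  10.3,  12. ]), np.float64(0.3), array([ 7.1, 35. ])]
12 167 [ 19.7 239.9] [array([462.5, 204.6,  12. ]), np.float64(10.2), array([ 8.4, 35.7])]
12 88 [320.5 243.8] [array([ 415.7, -171.4,   12. ]), np.float64(173.6), array([ 7.2, 19.3])]
12 63 [185.7 311.6] [array([341.8,  14.5,  12. ]), np.float64(161.1), array([ 5.3, 38.1])]
12 92 [455.9 332.1] [array([ 270.1, -337.4,   12. ]), np.float64(176.9), array([ 5.9, 43.7])]
```

View pics/crop3.png

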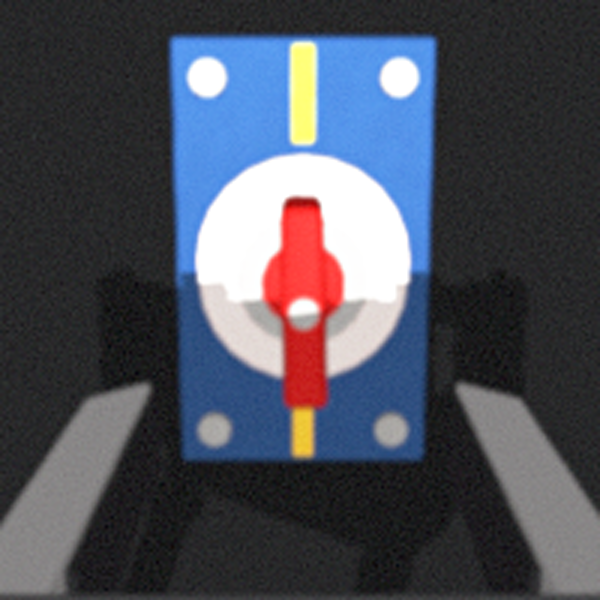

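The crop shows the wings running from (302,200) to (305,405) and the yellow line at x≈303, so they line up to within about 1°. The fingers are clear and open. Handing in.

```bash
python3 -c "
from bench import env
print(env.hand_in())"
```

```text
the job is handed in; nothing more can be done
None
```

I turned the red wing nut about 69° clockwise until its wings lay within about 1° of its yellow line, let go and handed the job in at about 5.7 s; the arm stayed well clear of the black nut and the plug gauge.

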